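# Pin the forming arm to its stand

### The arm

A 6-joint arm with a two-finger parallel gripper is mounted at the origin on the work surface. World frame = base frame: x ahead of the robot, y to its left, z up, the work surface at z = 0. Lengths are in m, angles in rad, forces in N, time in s.
With the tool pointing down it reaches from about 0.4 to 0.925 m from the base axis. Payload 3.4 kg.
Tool frame: the origin (TCP) lies at the very end of the fingers, on their centre line; the grasp point (between the pads) lies ctrl.grip_depth behind it (ctrl.grip_depth is the distance from the TCP to the grasp point, in m); z points along the fingers, y is the direction in which the jaws open and shut (so a half turn about z gives the same grasp; the last joint's range is limited). The gripper opens to 85 mm and grips with 20 to 120 N. Pads are 22 mm wide; open, the fingers measure 114 mm over their backs; the gripper's body (76 mm by 85 mm) begins 54 mm behind the grasp point. The pads swing forward as they close: fully open they stand 13 mm farther back than shut.
Start: joints at [1.093, 0.307, 1.506, -0, 1.328, -0.073], TCP at [0.226, 0.529, 0.231] pointing down, gripper open.
Joint ranges: [-3.12, 3.12], [-1.05, 2.28], [0.14, 2.33], [-1.42, 4.57], [0.1, 2.73], [-2.68, 2.68]. Speed limits (rad/s): [2.57, 2.57, 3.14, 3.14, 3.14, 3.14].

### API

Orientations are given as [roll, pitch, yaw] about the fixed x, y, z axes, in that order (R = Rz(yaw) Ry(pitch) Rx(roll)).
In Python, from bench import ctrl gives the robot as it stands.
- The arm moves only by the tool arm_command, never from a script. Its argument "moves" is a list of rows, each a list of 7 numbers: the turn, a rotation vector about the tool's x, y, z in rad, then the shift along the tool's x, y, z in cm, then the closure, from -1 (fully open) to 1 (shut). In form: [[wx, wy, wz, tx, ty, tz, fingers], ...]. A call has 1 to 12 rows; each row is the pose to reach, as a shift and turn from the pose commanded when the call began, along the tool's axes at that moment; what a row does not reach only later rows make up. A row lasts 1/10 s, in which the tool goes at most 50 mm and 8.59 degrees, less where a joint would pass 70% of its speed; a pose out of reach is approached as far as the arm can. A call with a gripper value outside its range is refused whole. The fingers move at their own pace and stop on an object; "newtons" is the grip in N (left out, the last holds). Time passes only in rows, so rows that repeat a pose let the fingers close. It gives the time, the measured TCP pose, the force and the opening at its end, in the units of the state.
- ctrl.get_obs(): the state, without advancing time (a new reading comes with each control period).
- ctrl.get_image(name): name is "side" or "top"; returns a dict with "img" (384x512x3 uint8, red, green, blue), "fx", "fy", "cx", "cy" (pixels), "view" (4x4, takes a point from world to camera coordinates). Camera axes: x right, y down, z forward; pixel columns grow to the right and rows downward; lengths in m; the calibration is good to about 2 mm. A picture is of the moment at which its call begins. There is no depth.
- ctrl.finish_job(): hands the job in, once; it reports no verdict.
Trained networks look in a picture, given as the dict that the camera call returned (one of the last four; its "shot" number tells which), for a name from the list of things; names that differ only in an ending like _2 or _b are one class to them, and where a whole thing is asked for, a point or a joint stands for the part that bears it (a point fixed in the world has none). Each returns a list of dicts, best first, with "conf" (0 to 1); they miss things now and then, are a little off and sometimes report something else, mostly with a low value. They report only what shows in the picture. A call takes as long as a camera call. They do not tell look-alikes from the thing itself.
- ctrl.recognise(picture, label): "position" ([x, y, z] in m, in world coordinates, good to about 4 mm: the middle of the surface that is visible of it).
The state is a dict: "t": time; "joint_positions": joint angles; "joint_velocities": joint speeds; "joint_efforts": joint torques, N m; "tcp_pos": TCP position; "tcp_rot": TCP orientation; "force": force on the tool from outside, world axes, zero at the start; "moment": the same for the moment, N m; "width": finger opening in m.
Only numpy, scipy, OpenCV 4.12 (cv2) and the standard library are available. Lean on these libraries where they do the work, as an engineer would, in place of code of your own. Each camera call takes 0.05 s, during which the arm holds its last target. There are 200 camera calls.

### The job

Take the steel hinge pin out of its wooden block and thread it down through the eye of the forming arm and on through the lower knuckle of the stand, so that it is fully home with its collar resting on the eye, then let go. The two holes are not in line: with the pin's nose in the eye, work the arm gently along its guide until you feel the pin find the hidden lower hole, and never force it (a light hand push, well under 30 N). Leave the other things on the bench where they are.

Things in the scene. Friction and masses are not known exactly. Their poses are not given: they have to be found in the camera images.
- pin: Steel hinge pin, ~110 g. Origin on its axis at the collar's underside; z along the axis, up towards the handle. Round wooden handle 18 mm diameter, 5 to 45 mm above the origin; collar 28 mm diameter, 5 mm thick; shank 10 mm diameter to 52 mm below the origin, the last 6 mm tapering to an 8.8 mm flat nose. Starts upright in the block, collar on its top, 62 mm above the bench.
- block: Fixed light-wood block 60 x 60 x 62 mm high that holds the pin upright in a 12 mm hole, 56 mm deep, at its centre. Origin: centre of its underside on the bench.
- stand: Forming-arm stand fixed to the bench: dark steel plate 345 x 120 x 8 mm with a turntable, a black clay form, and guide cheeks (66 mm high) 76 to 100 mm from the origin along x. Origin: on the bench under the middle of the lower knuckle; x along the arm towards the turntable, z up.
- lower (a point): Middle of the top of the lower knuckle, a steel plate 20 mm thick, top 50 mm above the bench, between two grey pedestals (34 mm either side, 50.5 mm high). Rubber-mounted: yields down 1 mm per 4 N, 6 mm at most. Axes as the stand's. Its 11.5 mm vertical through-hole is on the stand's x axis (y = 0), anywhere from 16 mm before to 16 mm beyond this point; hidden under the arm, not measured.
- eye (a point): Centre of the eye's mouth: vertical 12 mm through-hole in the forming arm's steel end block (92 mm along x, 40 mm wide, 18 mm thick; top 70 mm above the bench, underside 2 mm clear of the lower knuckle). Axes as the stand's. The arm slides only along the stand's x (eye up to 30 mm either side of the stand's origin, y = 0), with about 2.5 N friction, and stays where left.
- beaker: Loose terracotta beaker, 72 mm diameter, 75 mm high, origin at the centre of its foot; bystander.
- jar: Loose white jar, 64 mm diameter, 85 mm high, origin at the centre of its foot; bystander.
- modeller: Loose modelling spatula about 170 mm long lying on the bench along its own x; bystander.
Not all that is in view belongs to the job. What is shaped like the block but purple or yellow is not meant.

How it is judged:
By the outcome, as a careful person would: the job done as asked, in the order asked, and still so for the second after the job is handed in, with the robot touching nothing.
It also fails if it takes over 69 s, if anything falls off the work surface, if the arm or the gripper's body presses on something with over 40 N, if the wrist force passes 120 N, or if a joint passes its speed limit or range.

## Working session

There is one attempt and no reset: what is moved stays moved. The work goes in short steps, Python scripts to look and compute and a tool call to move; the robot and the scene stay as the last step left them, time stands still between calls to the robot, and variables do not carry over. Pictures are saved under pics/ and viewed, about 8 in all and at most 12, crops included, and the job is handed in when it is done.

Besides the shell and the picture viewer there is one more tool, called after "Call:" as a command line: name --pt "numbers of a row" for each row, then --argument value for the rest. arm_command: Moves the arm, as the interface text tells. Its arguments: {"type":"object","properties":{"moves":{"type":"array","items":{"type":"array","items":{"type":"number"}}},"newtons":{"type":"number"}},"required":["moves"]}

```bash
mkdir -p pics; ls
cat > h.py <<'E'
from bench import ctrl
import numpy as np, cv2
from scipy.spatial.transform import Rotation as R
def px(p,P):
    c=P['view']@np.r_[P_(p),1]; return np.array([P['fx']*c[0]/c[2]+P['cx'],P['fy']*c[1]/c[2]+P['cy']])
def P_(p): return np.asarray(p,float)
def atz(u,v,z,P):
    V=np.array(P['view']); d=V[:3,:3].T@np.array([(u-P['cx'])/P['fx'],(v-P['cy'])/P['fy'],1]); o=-V[:3,:3].T@V[:3,3]
    return o+d*(z-o[2])/d[2]
def save(P,n,box=None,s=1):
    im=P['img'][...,::-1]
    if box: a,b,c,d=box; im=im[b:d,a:c]
    cv2.imwrite('pics/'+n,cv2.resize(im,None,fx=s,fy=s,interpolation=cv2.INTER_CUBIC))
E
python3 - <<'E'
from h import *
np.set_printoptions(precision=4,suppress=True)
o=ctrl.get_obs(); print(ctrl.grip_depth,o['tcp_pos'],o['tcp_rot'],o['width'],o['t'],o['force'])
S=ctrl.get_image('side');T=ctrl.get_image('top')
cv2.imwrite('pics/a.png',np.vstack([S['img'],T['img']])[...,::-1][:, :]) 
save(S,'s.png',None,1.5);save(T,'t.png',None,1.5)
for n,P in(('side',S),('top',T)):
    for l in('pin','block','stand','eye','lower','beaker','jar','modeller'):
        try:
            for r in ctrl.recognise(P,l)[:4]: print(n,l,round(r['conf'],2),np.array(r['position']),px(r['position'],P).round())
        except Exception as e: print(n,l,e)
print(S['view'],T['view'])
E
```

```text
pics
0.0187 [0.2261 0.5279 0.2304] [-3.1395 -0.0002  2.7368] 0.08522161708197655 0.0 [ 0.5011  0.7489 -0.1541]
side pin 0.79 [ 0.4944 -0.1926  0.0876] [327. 192.]
side block 0.95 [ 0.4865 -0.1723  0.0525] [320. 211.]
side block 0.73 [ 0.4649 -0.2881  0.0514] [366. 193.]
side block 0.71 [ 0.5968 -0.2013  0.0509] [292. 176.]
side block 0.66 [ 0.3848 -0.168   0.0608] [360. 243.]
side stand 0.56 [0.4291 0.0815 0.0299] [234. 314.]
side eye 0.73 [0.4536 0.063  0.0723] [234. 283.]
side lower 0.75 [0.4328 0.0792 0.0331] [234. 310.]
side beaker 0.62 [ 0.7147 -0.2823  0.0533] [284. 136.]
side jar 0.81 [ 0.7349 -0.0764  0.06  ] [209. 163.]
side modeller 0.97 [ 0.3227 -0.0486  0.0051] [335. 322.]
top pin 0.56 [ 0.5005 -0.197   0.0845] [310. 233.]
top block 0.94 [ 0.4714 -0.2998  0.0627] [364. 248.]
top block 0.92 [ 0.6062 -0.2114  0.0633] [315. 179.]
top block 0.82 [ 0.3907 -0.1883  0.0683] [307. 293.]
top stand 0.8 [0.4734 0.0498 0.0296] [183. 251.]
top eye 0.96 [0.4946 0.0612 0.0701] [173. 239.]
top lower 0.8 [0.4754 0.0508 0.0268] [182. 250.]
top beaker 0.66 [ 0.7297 -0.3005  0.0419] [356. 120.]
top beaker 0.63 [0.4925 0.0606 0.067 ] [174. 240.]
top jar 0.83 [ 0.7398 -0.0847  0.0875] [248. 110.]
top modeller 0.87 [ 0.3215 -0.0565  0.0043] [238. 328.]
[[-0.6262 -0.7794  0.021   0.3002]
 [-0.5664  0.4362 -0.6992  0.421 ]
 [ 0.5358 -0.4497 -0.7146  0.3967]
 [ 0.      0.      0.      1.    ]] [[-0.0172 -0.9997 -0.0163 -0.0818]
 [-0.988   0.0195 -0.1535  0.5892]
 [ 0.1537  0.0135 -0.988   0.9356]
 [ 0.      0.      0.      1.    ]]
```

View pics/s.png

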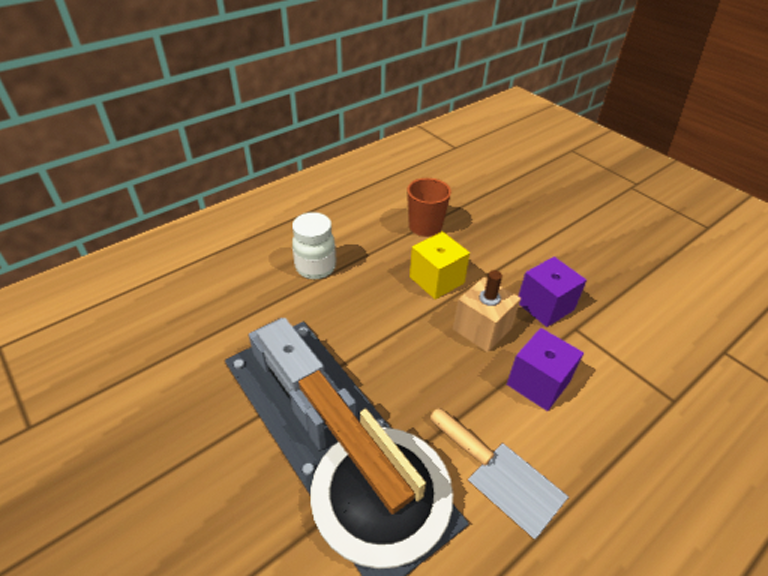

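View pics/t.png

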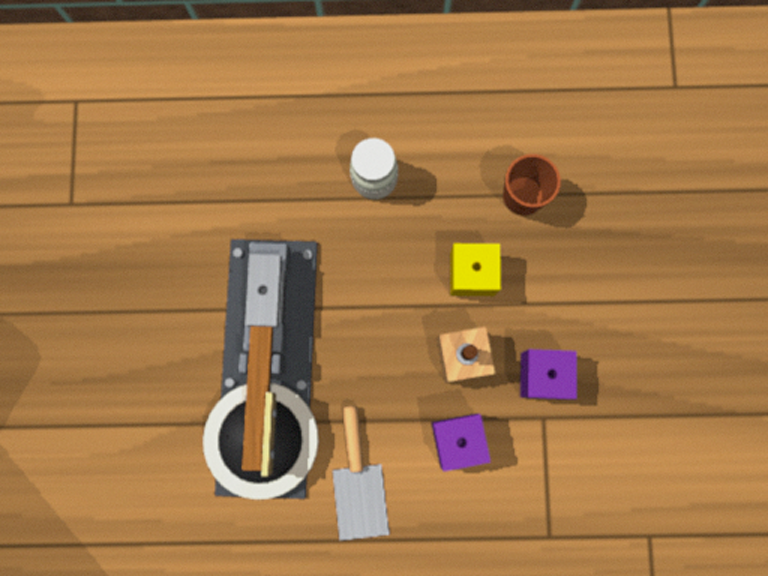

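The side view shows the light-wood block with the pin at about (490,290)/1.5 and the eye at (289,349)/1.5. In the top view they are at (467,353)/1.5 and (262,290)/1.5. Possible confusions in the top view are yellow at (477,267), purple at (551,374) and purple at (462,443), all with empty holes. The light-wood block carrying the pin is the one I want. Next I check it close up and measure.

Run:
```python
from h import *
np.set_printoptions(precision=4,suppress=True)
S=ctrl.get_image('side');T=ctrl.get_image('top')
def crop(P,b,s):
    return cv2.resize(P['img'][b[1]:b[3],b[0]:b[2],::-1],None,fx=s,fy=s,interpolation=cv2.INTER_CUBIC)
im=np.zeros((600,800,3),np.uint8)
for i,(P,b) in enumerate(((T,(285,210,335,260)),(S,(300,175,350,235)),(T,(145,160,215,270)),(S,(160,205,235,280)))):
    c=crop(P,b,5 if i!=2 else 2.7); y,x=(i//2)*300,(i%2)*400; c=c[:300,:400]; im[y:y+c.shape[0],x:x+c.shape[1]]=c
cv2.imwrite('pics/c.png',im)
# eye hole: dark blob near guess
for P,g in((T,(262/1.5,290/1.5)),(S,(289/1.5,349/1.5))):
    gr=cv2.cvtColor(P['img'],cv2.COLOR_RGB2GRAY).astype(float)
    u0,v0=map(int,g); w=gr[v0-5:v0+7,u0-5:u0+7]; W=np.clip(np.median(w)-15-w,0,None)
    yy,xx=np.mgrid[v0-5:v0+7,u0-5:u0+7]; u,v=(W*xx).sum()/W.sum(),(W*yy).sum()/W.sum()
    print('eye',u,v,atz(u,v,.070,P))
for n,u,v in(('a',237,253),('b',307,254),('c',229,383),('d',301,385)):
    print(n,atz(u/1.5,v/1.5,.010,T))
for n,u,v in(('barL',249,325),('barR',279,325),('tl',251,252),('tr',281,252)): print(n,atz(u/1.5,v/1.5,.07,T))
# pin handle top and collar
print('handle',atz(470/1.5,352/1.5,.107,T),atz(494/1.5,275/1.5,.107,S),'collar',atz(467/1.5,354/1.5,.067,T),atz(490/1.5,297/1.5,.067,S))
for n,u,v in(('k1',440,335),('k2',487,328),('k3',494,375),('k4',446,381)): print(n,atz(u/1.5,v/1.5,.062,T))
```

```text
eye 174.54750204750204 192.83251433251434 [0.5833 0.0594 0.07  ]
eye 191.61892839258888 232.24687030545817 [0.5839 0.0609 0.07  ]
a [0.6437 0.1045 0.01  ]
b [0.6403 0.0082 0.01  ]
c [0.4665 0.113  0.01  ]
d [0.4622 0.0165 0.01  ]
barL [0.5376 0.0754 0.07  ]
barR [0.5368 0.0372 0.07  ]
tl [0.6322 0.0738 0.07  ]
tr [0.6314 0.035  0.07  ]
handle [ 0.4957 -0.2001  0.107 ] [ 0.497  -0.1969  0.107 ] collar [ 0.4959 -0.2004  0.067 ] [ 0.4956 -0.1978  0.067 ]
k1 [ 0.521  -0.1674  0.062 ]
k2 [ 0.5288 -0.2276  0.062 ]
k3 [ 0.4691 -0.234   0.062 ]
k4 [ 0.4627 -0.1733  0.062 ]
```

View pics/c.png

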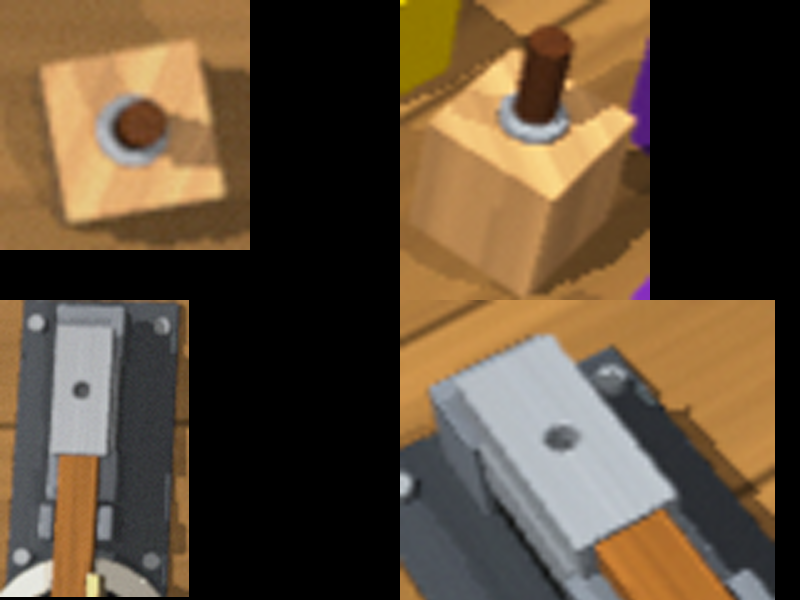

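Crop check: the pin's brown handle and grey collar stand in the light-wood block, so that choice holds. Pin is at about (0.496, -0.199) and the eye at (0.5836, 0.060). The stand's x direction is about (-0.999, 0.047). I'll use tool yaw 1.524 so the jaws open along the stand's x.

Call:
arm_command --pt "0 0 0.6 -33.5 -21.4 3 -0.2" --pt "0 0 0.6 -33.5 -21.4 3 -0.2" --pt "0 0 0.6 -33.5 -21.4 3 -0.2" --pt "0 0 0.6 -33.5 -21.4 3 -0.2" --pt "0 0 0.6 -33.5 -21.4 3 -0.2" --pt "0 0 0.6 -33.5 -21.4 3 -0.2" --pt "0 0 1.213 -53.5 -56.2 6 -0.2" --pt "0 0 1.213 -53.5 -56.2 6 -0.2" --pt "0 0 1.213 -53.5 -56.2 6 -0.2" --pt "0 0 1.213 -53.5 -56.2 6 -0.2" --pt "0 0 1.213 -53.5 -56.2 6 -0.2" --pt "0 0 1.213 -53.5 -56.2 6 -0.2" --newtons 60

```text
t: 2.2
tcp_pos: [0.4573, -0.0134, 0.1861]
tcp_rot: [3.141, -0.0, 1.523]
force: [0.9, 0.4, -0.2]
width: 0.0511
```

```bash
python3 -c "
from bench import ctrl;o=ctrl.get_obs();print(o['tcp_pos'],o['tcp_rot'],o['width'],o['t'],o['joint_positions'])"
```

```text
[ 0.45732032 -0.01338353  0.18612723] [ 3.14050541e+00 -7.91525534e-05  1.52337538e+00] 0.0511040803781154 2.2 [-1.21755342e-01  1.86344642e-01  1.80623485e+00  1.75102257e-04
  1.14793480e+00 -7.44061201e-02]
```

Call:
arm_command --pt "0 0 0 -18.3 4.7 5 0" --pt "0 0 0 -18.3 4.7 5 0" --pt "0 0 0 -18.3 4.7 5 0" --pt "0 0 0 -18.3 4.7 5 0" --pt "0 0 0 -18.3 4.7 5 0" --pt "0 0 0 -18.3 4.7 5 0" --pt "0 0 0 -18.3 4.7 5 0" --pt "0 0 0 -18.3 4.7 5 0"

```text
t: 3.0
tcp_pos: [0.4951, -0.195, 0.1363]
tcp_rot: [3.141, -0.0, 1.525]
force: [0.5, 1.3, 0.9]
width: 0.0427
```

Run:
```python
from h import *
o=ctrl.get_obs();print(o['tcp_pos'],o['tcp_rot'],o['width'],o['t'],o['force'])
S=ctrl.get_image('side');T=ctrl.get_image('top')
b=np.hstack([cv2.resize(S['img'][130:240,270:380],(400,400),interpolation=2),cv2.resize(T['img'][180:290,260:370],(400,400),interpolation=2)])
cv2.imwrite('pics/d.png',b[...,::-1])
```

```text
[ 0.49513503 -0.19496624  0.13634177] [ 3.14146921e+00 -2.26612274e-04  1.52537190e+00] 0.04265221364175621 3.0 [0.45431615 1.27687115 0.89519379]
```

View pics/d.png

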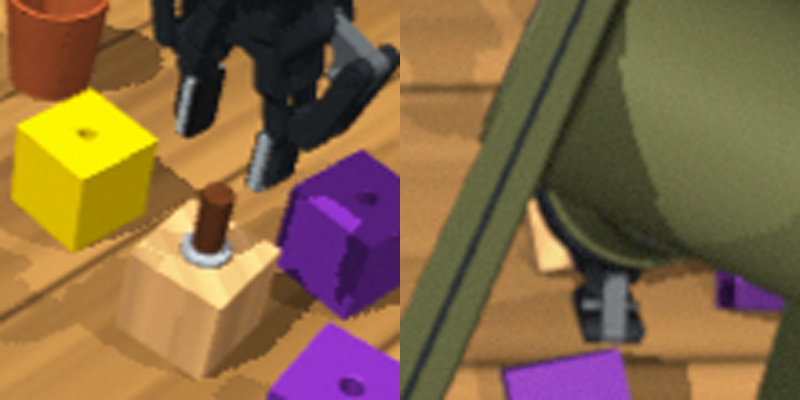

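The open fingers straddle the pin: tips at (195,110) and (270,170) in the left half, handle at (215,205). I'll descend and grip.

Call:
arm_command --pt "0 0 0 -0.4 0.1 2 0" --pt "0 0 0 -0.4 0.1 3.5 0" --pt "0 0 0 -0.4 0.1 5 0" --pt "0 0 0 -0.4 0.1 6 0" --pt "0 0 0 -0.4 0.1 6.4 0" --pt "0 0 0 -0.4 0.1 6.4 0" --pt "0 0 0 -0.4 0.1 6.4 0"

```text
t: 3.8
tcp_pos: [0.4967, -0.2004, 0.0724]
tcp_rot: [3.141, 0.0, 1.524]
force: [0.2, 0.4, -0.4]
width: 0.0431
```

Call:
arm_command --pt "0 0 0 0 0 0 0.3" --pt "0 0 0 0 0 0 0.6" --pt "0 0 0 0 0 0 1" --pt "0 0 0 0 0 0 1" --pt "0 0 0 0 0 0 1" --pt "0 0 0 0 0 0 1" --pt "0 0 0 0 0 0 1" --pt "0 0 0 0 0 0 1" --newtons 60

```text
t: 4.6
tcp_pos: [0.4976, -0.2009, 0.0727]
tcp_rot: [3.139, 0.001, 1.524]
force: [2.8, 0.0, 5.4]
width: 0.0167
```

Call:
arm_command --pt "0 0 0 0 0 -1 1" --pt "0 0 0 0 0 -2 1" --pt "0 0 0 0 0 -3.5 1" --pt "0 0 0 0 0 -5 1" --pt "0 0 0 0 0 -6.5 1" --pt "0 0 0 0 0 -8 1" --pt "0 0 0 0 0 -9 1" --pt "0 0 0 0 0 -10 1" --pt "0 0 0 0 0 -10 1" --pt "0 0 0 0 0 -10 1"

```text
t: 5.6
tcp_pos: [0.4958, -0.2003, 0.1716]
tcp_rot: [-3.141, -0.0, 1.524]
force: [0.2, -0.9, -1.6]
width: 0.0166
```

Run:
```python
from h import *
o=ctrl.get_obs();print(o['tcp_pos'],o['tcp_rot'],o['width'],o['t'],o['force'],o['moment'])
S=ctrl.get_image('side')
for r in ctrl.recognise(S,'pin'): print(r)
p=np.array(o['tcp_pos']); print([px(p+[0,0,d],S) for d in (0,-.01,-.062)])
save(S,'e.png',(250,90,390,230),4)
```

```text
[ 0.49575549 -0.20028821  0.17160195] [-3.14077536e+00 -2.12121809e-04  1.52378072e+00] 0.01656373591284788 5.6 [ 0.16965442 -0.87779137 -1.61579386] [-0.04649331  0.01505952  0.01123268]
{'position': [0.4975, -0.1923, 0.1703], 'conf': 0.84}
[array([337.45466489, 156.81055854]), array([336.39934289, 161.10292081]), array([331.27234137, 181.95622225])]
```

View pics/e.png

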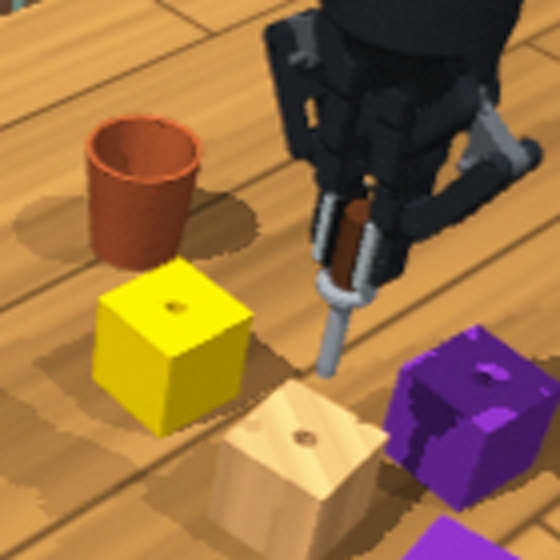

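The pin hangs straight in the jaws. Its nose shows at pixel (331.7,183.5), against (331.3,182) predicted from the TCP. Moving above the eye.

Call:
arm_command --pt "0 0 0 3 0.8 0 1" --pt "0 0 0 6 1.7 0 1" --pt "0 0 0 10 2.9 0 1" --pt "0 0 0 14 4 0 1" --pt "0 0 0 18 5.2 0 1" --pt "0 0 0 22 6.3 0.5 1" --pt "0 0 0 25 7.2 1 1" --pt "0 0 0 26.4 7.55 1.5 1" --pt "0 0 0 26.4 7.55 2.1 1" --pt "0 0 0 26.4 7.55 2.1 1" --pt "0 0 0 26.4 7.55 2.1 1" --pt "0 0 0 26.4 7.55 2.1 1"

```text
t: 6.9
tcp_pos: [0.5838, 0.0582, 0.1511]
tcp_rot: [-3.142, 0.0, 1.522]
force: [1.1, -0.1, -0.5]
width: 0.0163
```

Run:
```python
from h import *
o=ctrl.get_obs();print(o['tcp_pos'],o['tcp_rot'],o['width'],o['t'],o['force'],o['moment'])
S=ctrl.get_image('side');T=ctrl.get_image('top')
p=np.array(o['tcp_pos']); print([px(p+[0,0,d],S) for d in (0,-.01,-.062)])
for P in(S,T):
  for r in ctrl.recognise(P,'eye')[:2]: print(r)
save(S,'f.png',(150,170,250,270),6)
```

```text
[0.58376427 0.05822062 0.15107631] [-3.14151434e+00  4.37360307e-04  1.52198302e+00] 0.016288804418282527 6.9 [ 1.08530573 -0.08890832 -0.47845035] [ 0.0133554  -0.01323305  0.00134728]
[array([187.86295406, 200.59757155]), array([188.54414119, 204.75394011]), array([191.8330542 , 224.82175104])]
{'position': [0.4466, 0.0648, 0.0686], 'conf': 0.88}
{'position': [0.4764, 0.0576, 0.0666], 'conf': 0.76}
```

View pics/f.png

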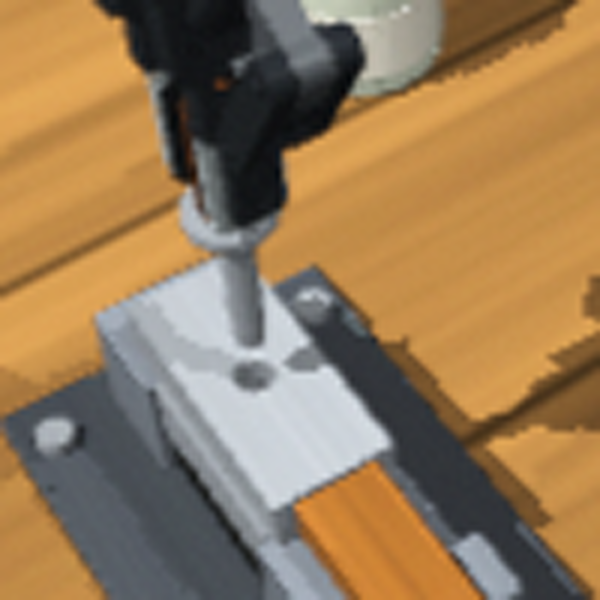

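The crop shows the nose at (250,342) and the eye hole at (253,374). Against the projected nose axis, the hole sits about 2.3 mm further towards +y. I correct for that and lower gently.

Call:
arm_command --pt "0 0 0 0.22 0 0 1" --pt "0 0 0 0.22 0 0.5 1" --pt "0 0 0 0.22 0 1 1" --pt "0 0 0 0.22 0 1.3 1" --pt "0 0 0 0.22 0 1.6 1" --pt "0 0 0 0.22 0 1.8 1" --pt "0 0 0 0.22 0 1.8 1"

```text
t: 7.8
tcp_pos: [0.584, 0.062, 0.1328]
tcp_rot: [-3.141, 0.0, 1.524]
force: [-0.7, -0.1, -1.4]
width: 0.0164
```

Call:
arm_command --pt "0 0 0 0 0 0.1 1" --pt "0 0 0 0 0 0.2 1" --pt "0 0 0 0 0 0.3 1" --pt "0 0 0 0 0 0.4 1" --pt "0 0 0 0 0 0.4 1"

```text
t: 8.3
tcp_pos: [0.5861, 0.0619, 0.1321]
tcp_rot: [3.136, -0.0, 1.524]
force: [-2.1, -0.6, 14.6]
width: 0.0166
```

The nose is on the rim (14.6 N). I back up and look.

Call:
arm_command --pt "0 0 0 0 0 -0.7 1" --pt "0 0 0 0 0 -0.7 1" --pt "0 0 0 0 0 -0.7 1" --pt "0 0 0 0 0 -0.7 1"

```text
t: 8.7
tcp_pos: [0.5837, 0.0619, 0.1353]
tcp_rot: [-3.14, 0.0, 1.524]
force: [0.0, -0.0, -1.8]
width: 0.0162
```

Run:
```python
from h import *
o=ctrl.get_obs();print(o['tcp_pos'],o['tcp_rot'],o['width'],o['t'],o['force'],o['moment'])
S=ctrl.get_image('side')
p=np.array(o['tcp_pos']); print([px(p+[0,0,d],S) for d in (0,-.01,-.062)])
print(px([p[0],p[1],.07],S),'dx',px([p[0]+.002,p[1],.07],S),'dy',px([p[0],p[1]+.002,.07],S))
save(S,'g.png',(160,185,220,245),10)
```

```text
[0.58369131 0.06193654 0.13529727] [-3.14044003e+00  7.48841199e-05  1.52381159e+00] 0.016234151062448462 8.7 [ 0.01109556 -0.01357634 -1.82696134] [-0.02670231 -0.00924583 -0.00913772]
[array([187.0223149 , 208.14883504]), array([187.70264306, 212.1469148 ]), array([190.99125384, 231.47307109])]
[191.18673495 232.62185353] dx [190.59481367 231.92574525] dy [190.22599139 233.16406168]
```

View pics/g.png

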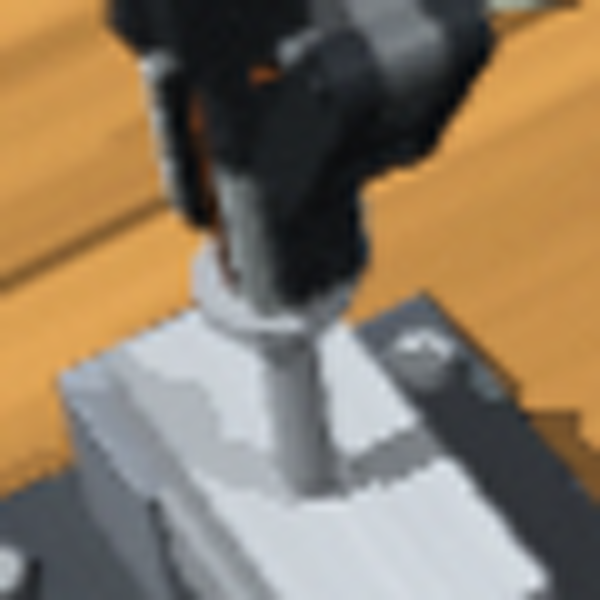

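The crop shows the nose at about (312,495), with the hole hidden behind it. The corrected numbers, including the half-pixel shift and the side camera's roughly 2 mm bias seen on the pin, put the hole about 2.3 mm towards -y. Trying again there.

Call:
arm_command --pt "0 0 0 -0.23 0.04 0 1" --pt "0 0 0 -0.23 0.04 0 1" --pt "0 0 0 -0.23 0.04 0.2 1" --pt "0 0 0 -0.23 0.04 0.3 1" --pt "0 0 0 -0.23 0.04 0.4 1" --pt "0 0 0 -0.23 0.04 0.5 1" --pt "0 0 0 -0.23 0.04 0.6 1" --pt "0 0 0 -0.23 0.04 0.6 1"

```text
t: 9.55
tcp_pos: [0.5852, 0.0596, 0.132]
tcp_rot: [3.139, -0.0, 1.524]
force: [-1.9, -0.4, 10.3]
width: 0.0164
```

Call:
arm_command --pt "0 0 0 0 0 -0.15 1" --pt "0 0 0 0 -0.1 -0.15 1" --pt "0 0 0 0 -0.2 -0.15 1" --pt "0 0 0 0 -0.3 -0.15 1" --pt "0 0 0 0 -0.3 -0.15 1"

```text
t: 10.05
tcp_pos: [0.5833, 0.0597, 0.1324]
tcp_rot: [3.137, -0.0, 1.524]
force: [2.1, -1.8, 6.1]
width: 0.0162
```

Call:
arm_command --pt "0 0 0 -0.05 0 0 1" --pt "0 0 0 -0.1 0 0 1" --pt "0 0 0 -0.15 0 0 1" --pt "0 0 0 -0.2 0 0 1" --pt "0 0 0 -0.2 0 0 1"

```text
t: 10.55
tcp_pos: [0.5833, 0.0588, 0.1324]
tcp_rot: [3.137, -0.002, 1.523]
force: [2.1, 2.5, 5.4]
width: 0.0163
```

Run:
```python
from h import *
o=ctrl.get_obs();print(o['tcp_pos'],o['force'],o['moment'])
```

```text
[0.58327607 0.05877409 0.13239286] [2.06159762 2.52314531 5.42581388] [ 0.57266341 -0.48245301  0.02664208]
```

Call:
arm_command --pt "0 0 0 0 0 -0.8 1" --pt "0 0 0 0.2 0.2 -1.8 1" --pt "0 0 0 0.2 0.2 -2 1" --pt "0 0 0 0.2 0.2 -2 1" --pt "0 0 0 0.2 0.2 -2 1"

```text
t: 11.05
tcp_pos: [0.583, 0.0596, 0.1511]
tcp_rot: [-3.141, 0.0, 1.524]
force: [-0.4, 0.8, -0.5]
width: 0.0165
```

Run:
```python
from h import *
np.set_printoptions(precision=4,suppress=True)
o=ctrl.get_obs();p=np.array(o['tcp_pos']);print(p,o['tcp_rot'],o['force'])
S=ctrl.get_image('side');T=ctrl.get_image('top')
k=12;b=(168,196,216,244)
im=cv2.resize(S['img'][b[1]:b[3],b[0]:b[2],::-1],None,fx=k,fy=k,interpolation=cv2.INTER_CUBIC)
f=lambda q:tuple(int(x) for x in ((px(q,S)-b[:2]+.5)*k-.5))
t=np.linspace(0,2*np.pi,60)
for r,z,c in((.0044,p[2]-.062,(0,0,255)),(.006,.07,(0,255,0)),(.014,p[2]-.01,(255,0,0))):
    for a in t: cv2.circle(im,f(p*[1,1,0]+[r*np.cos(a),r*np.sin(a),z]),1,c,-1)
cv2.imwrite('pics/i.png',im)
```

```text
[0.583  0.0596 0.1511] [-3.1407  0.0001  1.5238] [-0.3781  0.7799 -0.4911]
```

View pics/i.png

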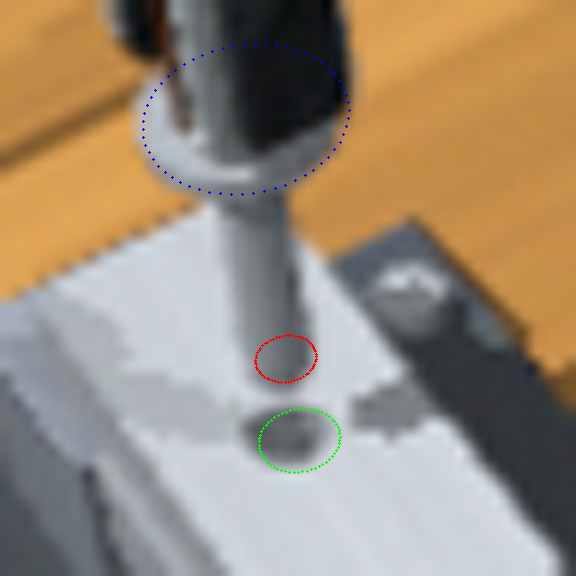

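The overlay shows the pin 1.4 mm towards +y of the TCP, which is harmless. The hole at (283,434) is about 2.5 mm towards +x of the pin axis. Correct and lower.

Call:
arm_command --pt "0 0 0 0 0.25 0.5 1" --pt "0 0 0 0 0.25 1 1" --pt "0 0 0 0 0.25 1.5 1" --pt "0 0 0 0 0.25 1.8 1" --pt "0 0 0 0 0.25 1.9 1" --pt "0 0 0 0 0.25 2 1" --pt "0 0 0 0 0.25 2.1 1" --pt "0 0 0 0 0.25 2.2 1" --pt "0 0 0 0 0.25 2.2 1"

```text
t: 12.05
tcp_pos: [0.586, 0.0595, 0.1295]
tcp_rot: [3.141, 0.0, 1.524]
force: [0.3, -0.0, -0.4]
width: 0.0167
```

The nose is in the eye with no force. Down to the lower knuckle.

Call:
arm_command --pt "0 0 0 0 0 0.3 1" --pt "0 0 0 0 0 0.6 1" --pt "0 0 0 0 0 0.9 1" --pt "0 0 0 0 0 1.2 1" --pt "0 0 0 0 0 1.5 1" --pt "0 0 0 0 0 1.5 1"

```text
t: 12.65
tcp_pos: [0.586, 0.0593, 0.1139]
tcp_rot: [-3.141, 0.0, 1.524]
force: [1.1, -2.2, -2.5]
width: 0.0168
```

Call:
arm_command --pt "0 0 0 0 0 0.1 1" --pt "0 0 0 0 0 0.2 1" --pt "0 0 0 0 0 0.3 1" --pt "0 0 0 0 0 0.4 1" --pt "0 0 0 0 0 0.4 1"

```text
t: 13.15
tcp_pos: [0.5862, 0.0595, 0.1111]
tcp_rot: [3.141, 0.0, 1.524]
force: [-1.4, -2.4, 5.0]
width: 0.0162
```

Light contact with the knuckle (5 N). Sweeping along the stand axis, first towards stand -x (tool +y).

Call:
arm_command --pt "0 0 0 0 0.1 0.1 1" --pt "0 0 0 0 0.2 0.1 1" --pt "0 0 0 0 0.3 0.1 1" --pt "0 0 0 0 0.4 0.1 1" --pt "0 0 0 0 0.4 0.1 1"

```text
t: 13.65
tcp_pos: [0.5872, 0.0595, 0.1099]
tcp_rot: [-3.137, 0.0, 1.524]
force: [-6.4, -2.5, 9.9]
width: 0.0162
```

Call:
arm_command --pt "0 0 0 0 0.1 0 1" --pt "0 0 0 0 0.2 0 1" --pt "0 0 0 0 0.3 0 1" --pt "0 0 0 0 0.4 0 1" --pt "0 0 0 0 0.4 0 1"

```text
t: 14.15
tcp_pos: [0.5885, 0.0593, 0.1096]
tcp_rot: [-3.132, 0.0, 1.524]
force: [-8.7, -2.9, 12.8]
width: 0.0165
```

Call:
arm_command --pt "0 0 0 0 0 -0.15 1" --pt "0 0 0 0 0 -0.15 1" --pt "0 0 0 0 0 -0.15 1"

```text
t: 14.45
tcp_pos: [0.5889, 0.0593, 0.1106]
tcp_rot: [-3.132, 0.0, 1.524]
force: [-7.1, -1.4, 9.0]
width: 0.0165
```

Call:
arm_command --pt "0 0 0 0 0.1 0 1" --pt "0 0 0 0 0.2 0 1" --pt "0 0 0 0 0.3 0 1" --pt "0 0 0 0 0.3 0 1"

```text
t: 14.85
tcp_pos: [0.5922, 0.0591, 0.1106]
tcp_rot: [-3.133, 0.0, 1.524]
force: [-7.5, -2.6, 8.4]
width: 0.0163
```

Call:
arm_command --pt "0 0 0 0 0.1 0 1" --pt "0 0 0 0 0.2 0 1" --pt "0 0 0 0 0.3 0 1" --pt "0 0 0 0 0.3 0 1"

```text
t: 15.25
tcp_pos: [0.5952, 0.059, 0.1105]
tcp_rot: [-3.132, 0.0, 1.524]
force: [-7.4, -2.8, 8.0]
width: 0.0163
```

Call:
arm_command --pt "0 0 0 0 0.1 0 1" --pt "0 0 0 0 0.2 0 1" --pt "0 0 0 0 0.3 0 1" --pt "0 0 0 0 0.3 0 1"

```text
t: 15.65
tcp_pos: [0.5982, 0.0588, 0.1106]
tcp_rot: [-3.132, 0.0, 1.524]
force: [-7.4, -1.8, 8.4]
width: 0.0166
```

No hole on that side, so I sweep the other way.

Call:
arm_command --pt "0 0 0 0 -0.2 0 1" --pt "0 0 0 0 -0.4 0 1" --pt "0 0 0 0 -0.6 0 1" --pt "0 0 0 0 -0.8 0 1" --pt "0 0 0 0 -1 0 1" --pt "0 0 0 0 -1.2 0 1" --pt "0 0 0 0 -1.4 0 1"

```text
t: 16.35
tcp_pos: [0.5917, 0.0592, 0.1118]
tcp_rot: [3.136, -0.0, 1.524]
force: [5.1, -3.0, 2.6]
width: 0.0165
```

Call:
arm_command --pt "0 0 0 0 -0.1 0 1" --pt "0 0 0 0 -0.2 0 1" --pt "0 0 0 0 -0.3 0 1" --pt "0 0 0 0 -0.4 0 1"

```text
t: 16.75
tcp_pos: [0.5878, 0.0595, 0.1118]
tcp_rot: [3.136, -0.0, 1.524]
force: [3.2, -3.3, 2.9]
width: 0.0166
```

Call:
arm_command --pt "0 0 0 0 -0.1 0 1" --pt "0 0 0 0 -0.2 0 1" --pt "0 0 0 0 -0.3 0 1" --pt "0 0 0 0 -0.4 0 1"

```text
t: 17.15
tcp_pos: [0.5837, 0.0597, 0.1117]
tcp_rot: [3.136, -0.0, 1.524]
force: [4.3, -2.8, 2.0]
width: 0.0166
```

Call:
arm_command --pt "0 0 0 0 -0.1 0.1 1" --pt "0 0 0 0 -0.2 0.1 1" --pt "0 0 0 0 -0.3 0.1 1" --pt "0 0 0 0 -0.4 0.1 1"

```text
t: 17.55
tcp_pos: [0.5808, 0.0598, 0.1113]
tcp_rot: [3.134, -0.0, 1.524]
force: [5.5, -2.2, 3.8]
width: 0.0164
```

Call:
arm_command --pt "0 0 0 0 -0.1 0 1" --pt "0 0 0 0 -0.2 0 1" --pt "0 0 0 0 -0.3 0 1" --pt "0 0 0 0 -0.4 0 1"

```text
t: 17.95
tcp_pos: [0.5754, 0.0599, 0.1105]
tcp_rot: [3.137, 0.0, 1.524]
force: [5.0, -2.2, 1.0]
width: 0.0164
```

z fell and the force fell too, so this may be the hole. I test it by lowering here.

Call:
arm_command --pt "0 0 0 0 0 0.1 1" --pt "0 0 0 0 0 0.2 1" --pt "0 0 0 0 0 0.2 1"

```text
t: 18.25
tcp_pos: [0.5754, 0.0599, 0.1084]
tcp_rot: [3.137, 0.0, 1.524]
force: [4.2, -3.2, 0.1]
width: 0.0164
```

It's in the hole (no vertical force). I ease the side load and go down.

Call:
arm_command --pt "0 0 0 0 0.1 0.2 1" --pt "0 0 0 0 0.15 0.4 1" --pt "0 0 0 0 0.15 0.6 1" --pt "0 0 0 0 0.15 0.6 1"

```text
t: 18.65
tcp_pos: [0.576, 0.0598, 0.1019]
tcp_rot: [3.139, 0.0, 1.524]
force: [5.8, -3.5, 0.7]
width: 0.0164
```

Call:
arm_command --pt "0 0 0 -0.05 0.1 0 1" --pt "0 0 0 -0.1 0.2 0.2 1" --pt "0 0 0 -0.1 0.3 0.4 1" --pt "0 0 0 -0.1 0.3 0.6 1" --pt "0 0 0 -0.1 0.3 0.6 1"

```text
t: 19.15
tcp_pos: [0.5766, 0.0592, 0.0951]
tcp_rot: [-3.14, -0.0, 1.524]
force: [2.0, -2.0, -0.3]
width: 0.0164
```

Call:
arm_command --pt "0 0 0 -0.05 0.05 0.2 1" --pt "0 0 0 -0.05 0.1 0.4 1" --pt "0 0 0 -0.05 0.1 0.6 1" --pt "0 0 0 -0.05 0.1 0.8 1" --pt "0 0 0 -0.05 0.1 1 1" --pt "0 0 0 -0.05 0.1 1 1"

```text
t: 19.75
tcp_pos: [0.5778, 0.0585, 0.0855]
tcp_rot: [-3.14, -0.0, 1.524]
force: [-0.9, -0.7, -0.0]
width: 0.0164
```

Call:
arm_command --pt "0 0 0 0 0 0.1 1" --pt "0 0 0 0 0 0.2 1" --pt "0 0 0 0 0 0.3 1" --pt "0 0 0 0 0 0.4 1" --pt "0 0 0 0 0 0.5 1" --pt "0 0 0 0 0 0.5 1"

```text
t: 20.35
tcp_pos: [0.578, 0.0584, 0.0808]
tcp_rot: [-3.141, 0.0, 1.524]
force: [-1.5, 0.1, -0.6]
width: 0.0163
```

Call:
arm_command --pt "0 0 0 0 0 0.1 1" --pt "0 0 0 0 0 0.15 1" --pt "0 0 0 0 0 0.2 1" --pt "0 0 0 0 0 0.2 1"

```text
t: 20.75
tcp_pos: [0.5785, 0.0584, 0.0807]
tcp_rot: [3.141, -0.0, 1.524]
force: [-3.6, 1.6, 11.6]
width: 0.0168
```

The collar is seated (hard stop at 0.0807). I relieve the load and release.

Call:
arm_command --pt "0 0 0 0 0 -0.15 1" --pt "0 0 0 0 0 -0.15 1" --pt "0 0 0 0 0 -0.15 0.4" --pt "0 0 0 0 0 -0.15 0.2" --pt "0 0 0 0 0 -0.15 0" --pt "0 0 0 0 0 -0.15 0" --pt "0 0 0 0 0 -0.15 0"

```text
t: 21.45
tcp_pos: [0.5785, 0.0584, 0.0803]
tcp_rot: [3.141, 0.0, 1.524]
force: [-0.1, -0.7, -0.7]
width: 0.043
```

Call:
arm_command --pt "0 0 0 0 0 -1 0" --pt "0 0 0 0 0 -3 0" --pt "0 0 0 0 0 -6 0" --pt "0 0 0 0 0 -10 0" --pt "0 0 0 -5 0 -13 0" --pt "0 0 0 -10 0 -13 0" --pt "0 0 0 -15 0 -13 0" --pt "0 0 0 -20 0 -13 0" --pt "0 0 0 -22 0 -13 0" --pt "0 0 0 -22 0 -13 0"

```text
t: 22.45
tcp_pos: [0.568, -0.1655, 0.2113]
tcp_rot: [3.14, 0.002, 1.519]
force: [-0.4, 0.7, 0.4]
width: 0.0427
```

Run:
```python
from h import *
o=ctrl.get_obs();print(o['tcp_pos'],o['width'],o['t'],o['force'])
S=ctrl.get_image('side');T=ctrl.get_image('top')
for n,P in(('s',S),('t',T)):
  for l in('pin','jar','beaker','modeller'):
    for r in ctrl.recognise(P,l)[:1]: print(n,l,r)
im=np.hstack([cv2.resize(S['img'][170:290,140:260],(400,400),interpolation=2),cv2.resize(T['img'],(400,300))[:,:] if 0 else cv2.resize(T['img'][150:270,115:235],(400,400),interpolation=2)])
cv2.imwrite('pics/j.png',im[...,::-1])
```

```text
[ 0.56800353 -0.16554912  0.21128034] 0.04269535880822753 22.45 [-0.41319111  0.71719093  0.43047884]
s pin {'position': [0.5722, 0.0621, 0.0958], 'conf': 0.54}
s jar {'position': [0.7338, -0.0744, 0.0566], 'conf': 0.65}
s beaker {'position': [0.7123, -0.2794, 0.051], 'conf': 0.92}
s modeller {'position': [0.3206, -0.0504, 0.0039], 'conf': 0.61}
t pin {'position': [0.578, 0.0552, 0.0951], 'conf': 0.51}
t jar {'position': [0.7488, -0.0736, 0.0843], 'conf': 0.72}
t modeller {'position': [0.3997, -0.0485, 0.0197], 'conf': 0.82}
```

View pics/j.png

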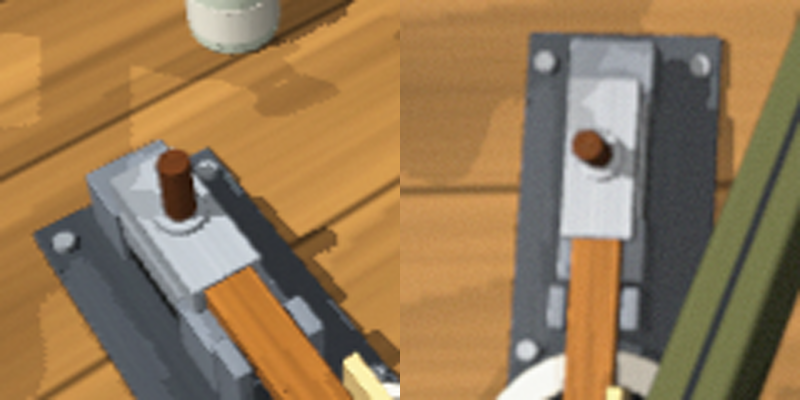

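Left half: the pin is upright with its collar flat on the eye, around (180,215). Right half: it is seen from above at (595,150). The jar and beaker haven't moved and the robot is clear, so I hand in.

```bash
python3 -c "
from bench import ctrl;print(ctrl.finish_job())"
```

```text
the job is handed in; nothing more can be done
None
```

The pin is out of its block, through the eye and the lower knuckle, fully home with its collar on the eye, and let go. I handed the job in at about 22.5 s.

**How it went**
- The first attempts to enter the eye landed on its rim, with up to about 15 N. After a closer look and a 2.5 mm correction the pin went in with no force.
- I then slid the arm along its guide with the nose pressed lightly on the knuckle. I found nothing towards the stand's -x. On the way back the pin dropped into the lower hole with the TCP at about x = 0.575 m.
- The highest forces I read were about 13 N vertical during the sweep and about 9 N sideways.

**Last checks**
- **Seating:** the pin came to a hard stop with the TCP at 0.081 m, against 0.080 m expected, at 11.6 N. The last picture shows it upright with its collar flat on the eye.
- **Bystanders:** the side camera finds the jar, beaker and spatula within about 3 mm of where they started.
- **Disagreements:** the final top view missed the beaker. It also put the spatula about 8 cm and the jar about 14 mm from where they started. The robot arm covered part of that view, and the gripper never went near either one, so I trusted the side view.

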